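Unstack the food tins into their fitted trays

ROBOT

A 6-joint arm with a two-finger parallel gripper is mounted at the origin on a cart in front of the work surface, level with it; the furniture and walls round the work are solid. World frame = base frame: x ahead of the robot, y to its left, z up, the work surface at z = 0. Lengths are in m, angles in degrees, forces in N, time in s.
With the tool pointing down it reaches from about 0.25 to 0.725 m from the base axis. Payload 9.7 kg.
Tool frame: the origin (TCP) lies midway between the tips of the shut fingers; the grasp point (between the pads) lies 19 mm behind it; z points along the fingers, y is the line along which they close (so a half turn about z gives the same grasp; the last joint's range is limited). The gripper opens to 85 mm and grips with 20 to 120 N. Pads are 22 mm wide; open, the fingers measure 114 mm over their backs; the gripper's body (76 mm by 85 mm) begins 54 mm behind the grasp point. The pads swing forward as they close: fully open they stand 13 mm farther back than shut.
Start: joints at [77.235, 4.979, 10.078, 95.1, 0, 90], TCP at [0.122, 0.536, 0.231] pointing down, gripper open.
Joint ranges: [-179.16, 179.16], [-48.56, 103.87], [-65.8, 70.77], [-126.05, 130.52], [-82.76, 87.17], [-180, 180]. Speed limits (degrees/s): [127.2, 127.2, 147.25, 180, 180, 180].

INTERFACE

Orientations are given as [roll, pitch, yaw] about the fixed x, y, z axes, in that order (R = Rz(yaw) Ry(pitch) Rx(roll)).
In Python, from workcell import * gives the robot as it stands.
- The arm moves only by the tool servo_tool, never from a script. Its argument "moves" is a list of rows, each a list of 4 numbers: the shift along the world's x, y, z in fractions of the full range, 1 being 75 cm, then the turn about the world's z in a scale on which 1.0 is pi rad. A call has 1 to 20 rows; each row is the pose to reach, as a shift and turn from the pose commanded when the call began; what a row does not reach only later rows make up. A row lasts 1/12 s, in which the tool goes at most 41.7 mm and 7.16 degrees, less where a joint would pass 70% of its speed; a pose out of reach is approached as far as the arm can. A call with a gripper value outside its range is refused whole. "claw" is the closure, from 0 (fully open) to 1 (shut), set as the call begins (left out, the last holds). The fingers move at their own pace and stop on an object; "force" is the grip in N (left out, the last holds). Time passes only in rows, so rows that repeat a pose let the fingers close. It gives the time, the measured TCP pose, the force, the opening and the grip force at its end, in the units of the state.
- get_obs(): the state, without advancing time (a new reading comes with each control period).
- camera(name): name is "side" or "top" or "wrist"; returns the picture (384x512x3 uint8, red, green, blue); there is no depth.
- get_calibration(name): a dict with "fx", "fy", "cx", "cy" (pixels), "k1" (the pictures are not rectified: a ray, as slopes to the right and down, at radius r is drawn at 1 + k1 r^2 times it, then the intrinsics apply), "rvec" (rotation vector, rad) and "tvec" (3), from world to camera coordinates, as OpenCV has them; the wrist camera has in their place "tool_from_camera" (4x4, takes a point from camera to tool coordinates, whose origin is the TCP and whose axes are the flange's). Camera axes: x right, y down, z forward; pixel columns grow to the right and rows downward; lengths in m; the calibration is good to about 2 mm. A picture is of the moment at which its call begins: read the wrist's pose just before it. get_calibration takes no time and is no camera call.
- job_done(): hands the job in; it is judged then, once.
The state is a dict: "time": time; "q": joint angles; "qd": joint speeds; "joint_efforts": joint torques, N m; "ee_pos": TCP position; "tcp_rot": TCP orientation; "wrist_force": force on the tool from outside, world axes, zero at the start; "torque": the same for the moment, N m; "opening": finger opening in m; "grasp_force": force on a finger pad.
Only numpy, scipy, OpenCV 4.12 (cv2) and the standard library are available. Lean on these libraries where they do the work, as an engineer would, in place of code of your own. Each camera call takes 0.05 s, during which the arm holds its last target. There are 200 camera calls.

TASK

Take the stack of lidded food tins apart from the top down and put each tin into the shallow wooden tray made to its shape and size, lying flat inside the rim: first the two small tins from the top (either one first), then the middle tin, then the long one at the bottom. Set the tins down gently, do not drop them or tip them over, and leave the white mug and the spice jar where they stand.

Things in the scene. Friction and masses are not known exactly. Their poses are not given: they have to be found in the camera images.
- tin_long: The bottom tin of the stack, the longest: oblong steel food tin with a flat pale wooden lid flush with its sides (one rigid body), 50 mm high, 134 x 56 mm. Origin at the centre of the underside, z up, x along its length. About 0.3 kg; grip it across the 56 mm width.
- tin_mid: The middle tin, lying along the long tin: oblong steel food tin with a flat pale wooden lid flush with its sides (one rigid body), 50 mm high, 112 x 52 mm. Origin at the centre of the underside, z up, x along its length. About 0.24 kg; grip it across the 52 mm width.
- tin_square: Small square steel food tin with a flat pale wooden lid flush with its sides (one rigid body), 50 mm high, 46 x 46 mm, on the middle tin, 6 to 9 mm from the round one: grip it across the stack's width. The two swap ends between starts. Origin at the centre of the underside, z up, x along the stack's length. About 0.12 kg.
- tin_round: Small round steel food tin with a flat pale wooden lid flush with its sides (one rigid body), 50 mm high, 48 mm across, on the middle tin, 6 to 9 mm from the square one: grip it across the stack's width. Origin at the centre of the underside, z up, x along the stack's length. About 0.12 kg.
- tray_long: The longest oblong tray, for the long tin: fixed shallow tray, thin dark wooden rim and cork floor, 10 mm high over all: floor 4 mm thick, rim 4 mm thick standing 6 mm above the floor; about 9 mm of play on each side of its tin; inside 152 x 74 mm. Origin at the centre of the underside, z up, x along its length.
- tray_mid: The shorter oblong tray, for the middle tin: fixed shallow tray, thin dark wooden rim and cork floor, 10 mm high over all: floor 4 mm thick, rim 4 mm thick standing 6 mm above the floor; about 9 mm of play on each side of its tin; inside 130 x 70 mm. Origin at the centre of the underside, z up, x along its length.
- tray_square: The small square tray, for the square tin: fixed shallow tray, thin dark wooden rim and cork floor, 10 mm high over all: floor 4 mm thick, rim 4 mm thick standing 6 mm above the floor; about 9 mm of play on each side of its tin; inside 64 x 64 mm. Origin at the centre of the underside, z up, x and y along its sides.
- tray_round: The small round tray, for the round tin: fixed shallow tray, thin dark wooden rim and cork floor, 10 mm high over all: floor 4 mm thick, rim 4 mm thick standing 6 mm above the floor; about 9 mm of play on each side of its tin; inside 66 mm across. Origin at the centre of the underside, z up.
- white_mug: White mug, 86 x 119 x 101 mm, standing loose beyond the work; leave it alone. Origin under its middle.
- pepper_jar: Glass spice jar with a wooden stopper and grey contents, 49 mm across, 96 mm high, standing loose beyond the work; leave it alone. Origin under its middle.
Mind the look-alikes: they are no part of the job. What is shaped like the tin_square but orange or purple is not meant.

How it is judged:
By the outcome, as a careful person would: the job done as asked, in the order asked, and still so for the second after the job is handed in, with the robot touching nothing.
It also fails if it takes over 99 s, if anything falls off the work surface, if the arm or the gripper's body presses on something with over 40 N, if the wrist force passes 120 N, or if a joint passes its speed limit or range.

## Working session

There is one attempt and no reset: what is moved stays moved. The work goes in short steps, Python scripts to look and compute and a tool call to move; the robot and the scene stay as the last step left them, time stands still between calls to the robot, and variables do not carry over. Pictures are saved under pics/ and viewed, at most 14 in all, crops included, and the job is handed in when it is done.

Besides the shell and the picture viewer there is one more tool, called after ">>>" as a command line: name --pt "numbers of a row" for each row, then --argument value for the rest. servo_tool: Moves the arm, as the interface text tells. Its arguments: {"type":"object","properties":{"moves":{"type":"array","items":{"type":"array","items":{"type":"number"}}},"claw":{"type":"number"},"force":{"type":"number"}},"required":["moves"]}

```bash
mkdir -p pics; cat > h.py <<'E'
from workcell import *
import numpy as np, cv2
def cal(n):
    c=get_calibration(n); K=np.array([[c['fx'],0,c['cx']],[0,c['fy'],c['cy']],[0,0,1]],float)
    return c,K,np.array([c['k1'],0,0,0],float)
def pix2w(n,uv,z):
    c,K,D=cal(n); R=cv2.Rodrigues(np.array(c['rvec'],float))[0]; t=np.array(c['tvec'],float).ravel()
    p=cv2.undistortPoints(np.array(uv,float).reshape(-1,1,2),K,D).reshape(-1,2)
    d=np.c_[p,np.ones(len(p))]@R; o=-R.T@t
    zz=np.broadcast_to(z,len(p))
    return o+d*((zz-o[2])/d[:,2])[:,None]
def w2pix(n,P):
    c,K,D=cal(n)
    return cv2.projectPoints(np.array(P,float).reshape(-1,1,3),np.array(c['rvec'],float),np.array(c['tvec'],float),K,D)[0].reshape(-1,2)
def save(n,f,crop=None,s=1):
    im=camera(n)[:,:,::-1]
    np.save('pics/'+f+'.npy',im)
    if crop: im=im[crop[1]:crop[3],crop[0]:crop[2]]
    cv2.imwrite('pics/'+f+'.png',cv2.resize(im,None,fx=s,fy=s,interpolation=cv2.INTER_CUBIC))
E
python3 - <<'E'
from h import *
save('top','top0',s=1.5); save('side','side0',s=1.5)
o=get_obs(); print(o)
for n in('top','side'):
    c,K,D=cal(n);R=cv2.Rodrigues(np.array(c['rvec'],float))[0];print(n,c['fx'],c['k1'],-R.T@np.array(c['tvec'],float).ravel(),R[2])
E
```

```text
{'time': 0.1, 'q': array([7.72338768e+01, 5.00823264e+00, 1.00377114e+01, 9.50999069e+01,
       2.38236396e-04, 8.99997796e+01]), 'qd': array([-0.10601182, -0.06936301,  0.15366422,  0.01780619, -0.01855744,
       -0.02442161]), 'joint_efforts': array([-3.96606065e-04, -5.21563661e+01,  4.65651119e+01,  1.60138356e-02,
        8.01944367e-06,  1.51521206e-06]), 'ee_pos': array([0.1214857 , 0.53619391, 0.23063976]), 'tcp_rot': array([-1.79929572e+02, -2.38507170e-04,  1.67234097e+02]), 'wrist_force': array([ 0.01242175,  0.43257032, -0.68809761]), 'torque': array([ 0.01818492,  0.04975383, -0.00310959]), 'grasp_force': 0.0, 'opening': 0.08555878725337641}
top 479.086529866091 -0.1609740959868956 [ 0.42755869 -0.30556871  1.26680978] [ 4.48093658e-02 -7.65256386e-04 -9.98995263e-01]
side 450.0254028455562 -0.13795046091865124 [0.75381457 0.64108398 0.58684553] [-0.22434565 -0.85924148 -0.45975331]
```

View pics/top0.png

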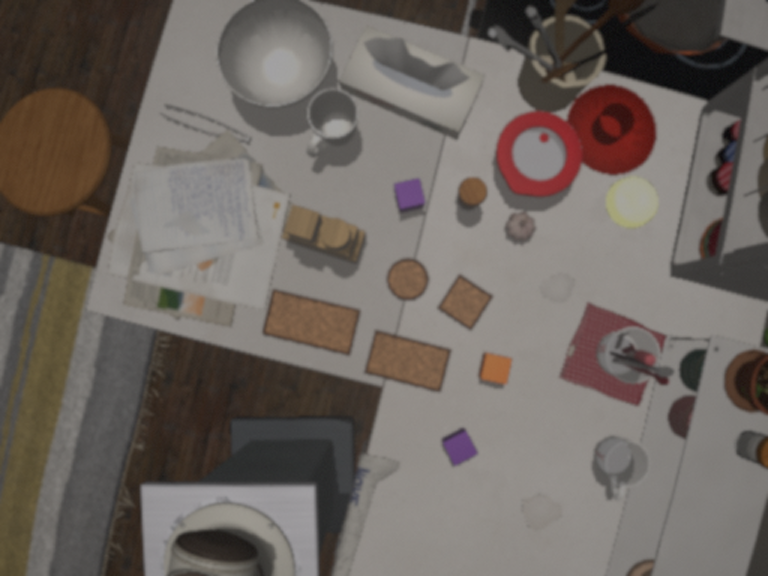

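View pics/side0.png

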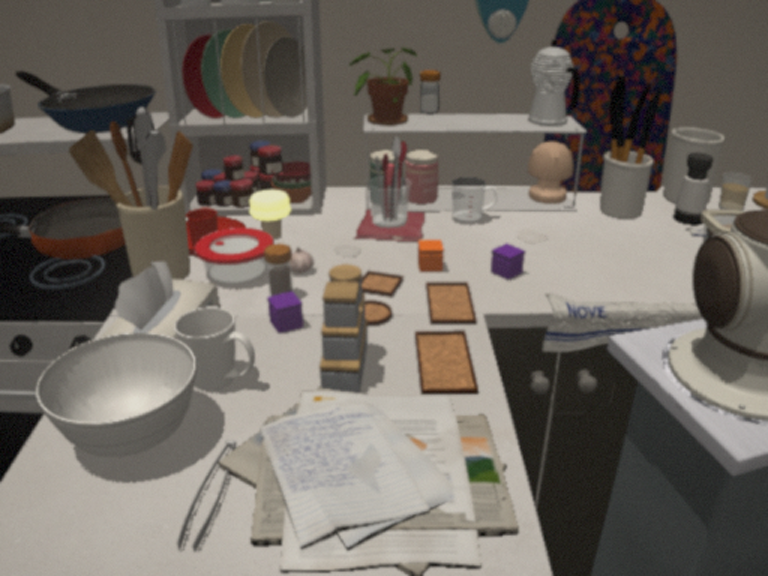

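Top view (scaled x1.5): the stack is at (325,232), with the square tin on the left at (303,224) and the round tin on the right at (340,233). The long tray is at (311,322), the mid tray at (408,361), the round tray at (408,280) and the square tray at (466,302). Look-alikes, none of them the target: purple cubes at (410,195) and (459,447), an orange cube at (496,368). The mug is at (331,118) and the spice jar at (472,192). The target square tin is the steel one with a pale lid on the stack, so I'll check that in a close crop.

```bash
python3 - <<'E'
from h import *
im=np.load('pics/top0.npy')
c=im[125:275,165:345]; cv2.imwrite('pics/crop0.png',cv2.resize(c,None,fx=4,fy=4,interpolation=cv2.INTER_CUBIC))
hsv=cv2.cvtColor(im,cv2.COLOR_BGR2HSV)
for nm,(u,v) in dict(long=(311,322),mid=(408,361),round=(408,280),square=(466,302),purp1=(410,195),purp2=(459,447),orange=(496,368),mug=(331,118),jar=(472,192),lidsq=(303,224),lidrd=(340,233)).items():
    u/=1.5;v/=1.5; print(nm,hsv[int(v),int(u)],pix2w('top',[[u,v]],0.01)[0].round(3))
# tray incl. rim segmentation: sufficiently saturated/dark vs. table
m=((hsv[:,:,1]>75)).astype(np.uint8)
n,l,st,ce=cv2.connectedComponentsWithStats(m)
for nm,(u,v) in dict(long=(311,322),mid=(408,361),round=(408,280),square=(466,302)).items():
    k=l[int(v/1.5),int(u/1.5)]
    cs,_=cv2.findContours((l==k).astype(np.uint8),cv2.RETR_EXTERNAL,cv2.CHAIN_APPROX_NONE)
    P=pix2w('top',max(cs,key=len).reshape(-1,2),0.01)[:,:2].astype(np.float32)
    print(nm,k,st[k],cv2.minAreaRect(P*1000))
print(w2pix('top',[[0,0,0],[.12,.536,.23],[.4,0,0],[.4,.2,0]]))
print(w2pix('side',[[0,0,0],[.12,.536,.23],[.4,0,0],[.4,.2,0]]))
E
```

```text
long [ 13 106 116] [ 0.438 -0.16   0.01 ]
mid [ 13 102 118] [ 0.367 -0.328  0.01 ]
round [ 12  98 120] [ 0.508 -0.331  0.01 ]
square [ 13  98 120] [ 0.468 -0.432  0.01 ]
purp1 [139 101 129] [ 0.659 -0.338  0.01 ]
purp2 [138 108 120] [ 0.214 -0.414  0.01 ]
orange [ 13 155 163] [ 0.351 -0.482  0.01 ]
mug [ 20  15 102] [ 0.802 -0.199  0.01 ]
jar [ 13 126 115] [ 0.662 -0.448  0.01 ]
lidsq [ 18  93 129] [ 0.611 -0.148  0.01 ]
lidrd [ 17  93 137] [ 0.594 -0.213  0.01 ]
long 63 [ 176  194   63   41 1678] ((438.8342590332031, -158.36822509765625), (153.3282012939453, 76.40969848632812), 75.39340209960938)
mid 68 [ 245  222   54   38 1367] ((367.4700622558594, -326.3267517089844), (131.50436401367188, 71.86559295654297), 74.44889831542969)
round 60 [259 174  25  25 502] ((510.1554870605469, -328.3077087402344), (63.130184173583984, 63.233333587646484), 88.89878845214844)
square 61 [294 185  32  33 604] ((468.3165588378906, -429.31988525390625), (64.91593170166016, 64.3720703125), 55.176212310791016)
[[152.6019051  377.99782598]
 [-78.4353538  347.32549858]
 [148.56092602 229.96357967]
 [ 76.65917938 230.84312736]]
[[496.10852627 248.0024615 ]
 [693.60525397 330.05077267]
 [340.03799771 281.53973117]
 [389.35145668 354.11450681]]
```

View pics/crop0.png

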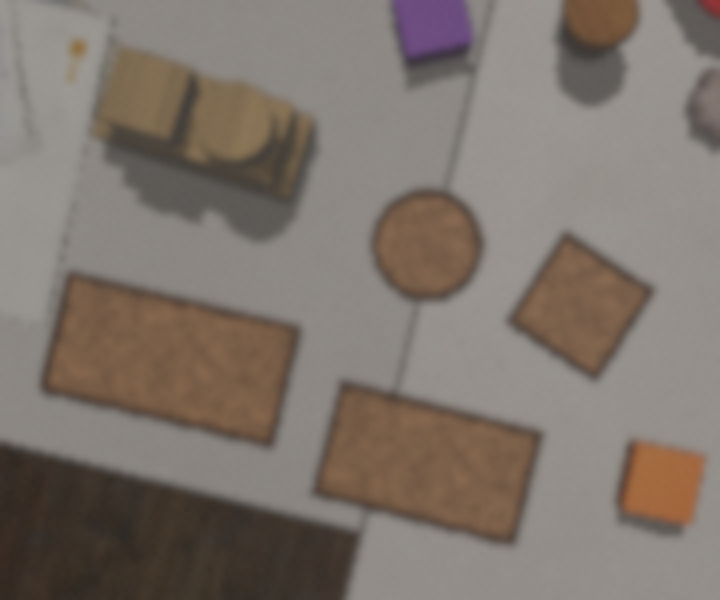

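```bash
python3 - <<'E'
from h import *
def n(p): p=np.array(p,float); return (p+.5)/4-.5+np.array([165,125])
def show(nm,p,z):
    P=pix2w('top',n(p),z)[:,:2]*1000
    print(nm,'c',P.mean(0).round(1),'edges',[(np.linalg.norm(d).round(1),np.degrees(np.arctan2(d[1],d[0])).round(1)) for d in np.roll(P,-1,0)-P])
show('sq',[(120,47),(194,69),(179,141),(104,118)],.15)
print('round',pix2w('top',n([(232,122),(232-41,122),(232+41,122)]),.15)*1000)
show('mid partial right edge',[(312,118),(293,198)],.08)
for z in(.05,.1): print(z,pix2w('top',n([(315,118),(292,200),(298,112),(280,190),(92,132)]),z)[:,:2]*1000)
show('long',[(70,273),(299,328),(273,446),(43,389)],.01)
show('mid',[(343,382),(541,433),(514,543),(315,492)],.01)
show('square',[(567,234),(653,290),(597,378),(511,321)],.01)
print('rtray',pix2w('top',n([(428,245),(373,245),(483,245)]),.01)*1000)
E
```

```text
sq c [ 593.7 -165.1] edges [(np.float64(45.9), np.float64(-108.0)), (np.float64(43.5), np.float64(167.6)), (np.float64(46.6), np.float64(71.7)), (np.float64(43.1), np.float64(-13.2))]
round [[ 575.80201033 -213.70883011  150.        ]
 [ 576.33658479 -189.5688818   150.        ]
 [ 575.2828884  -237.80626437  150.        ]]
mid partial right edge c [ 561.6 -251.6] edges [(np.float64(51.4), np.float64(165.8)), (np.float64(51.4), np.float64(-14.2))]
0.05 [[ 590.52248724 -258.64129416]
 [ 538.2117843  -243.09277819]
 [ 594.61266888 -247.83237188]
 [ 544.76666032 -235.53946037]
 [ 584.67844697 -115.35565648]]
0.1 [[ 583.82613256 -260.56959115]
 [ 533.66493168 -245.65998014]
 [ 587.74824431 -250.20481892]
 [ 539.95046092 -238.41703614]
 [ 578.22223008 -123.17171177]]
long c [ 438.8 -159.5] edges [(np.float64(155.7), np.float64(-104.6)), (np.float64(79.2), np.float64(166.5)), (np.float64(156.4), np.float64(75.2)), (np.float64(78.5), np.float64(-14.0))]
mid c [ 367.7 -327.3] edges [(np.float64(134.0), np.float64(-105.6)), (np.float64(74.2), np.float64(165.0)), (np.float64(134.5), np.float64(74.5)), (np.float64(74.3), np.float64(-15.4))]
square c [ 468.5 -430.4] edges [(np.float64(67.6), np.float64(-124.2)), (np.float64(68.8), np.float64(146.1)), (np.float64(67.8), np.float64(55.3)), (np.float64(68.2), np.float64(-34.0))]
rtray [[ 510.4106608  -329.93777753   10.        ]
 [ 511.11390111 -293.79861538   10.        ]
 [ 509.71422818 -366.09510462   10.        ]]
```

The crop shows the steel square tin with its pale lid at crop pixel (149,93) and the round tin at (232,122). The trays measure as their listed sizes. Stack yaw comes out at about 73°. Next I'll move to a view pose above the stack.

Careful with the scale: shifts go in shares of 75 cm and turns go in shares of pi rad. That gives: -72 cm is -0.96, 39.5 cm is 0.5267, -1.64 rad is -0.522.

>>> servo_tool --pt "0.2667 -0.48 0.0533 -0.2546" --pt "0.2667 -0.48 0.0533 -0.2546" --pt "0.2667 -0.48 0.0533 -0.2546" --pt "0.2667 -0.48 0.0533 -0.2546" --pt "0.2667 -0.48 0.0533 -0.2546" --pt "0.2667 -0.48 0.0533 -0.2546" --pt "0.2667 -0.48 0.0533 -0.2546" --pt "0.5267 -0.96 0.1067 -0.522" --pt "0.5267 -0.96 0.1067 -0.522" --pt "0.5267 -0.96 0.1067 -0.522" --pt "0.5267 -0.96 0.1067 -0.522" --pt "0.5267 -0.96 0.1067 -0.522" --pt "0.5267 -0.96 0.1067 -0.522" --pt "0.5267 -0.96 0.1067 -0.522" --pt "0.5267 -0.96 0.1067 -0.522" --pt "0.5267 -0.96 0.1067 -0.522" --pt "0.5267 -0.96 0.1067 -0.522" --pt "0.5267 -0.96 0.1067 -0.522" --pt "0.5267 -0.96 0.1067 -0.522" --pt "0.5267 -0.96 0.1067 -0.522" --claw 0

```text
time: 1.77
ee_pos: [0.5172, -0.1864, 0.3107]
tcp_rot: [-180.0, 0.0, 73.2]
wrist_force: [1.2, 1.1, 0.2]
opening: 0.0854
grasp_force: 0.0
```

```bash
cat >> h.py <<'E'
from scipy.spatial.transform import Rotation as Ro
def wcam():
    o=get_obs(); c,K,D=cal('wrist'); T=np.eye(4); T[:3,:3]=Ro.from_euler('xyz',o['tcp_rot'],degrees=True).as_matrix(); T[:3,3]=o['ee_pos']
    return T@np.array(c['tool_from_camera'],float),K,D
def wpix(M,uv,z):
    T,K,D=M; p=cv2.undistortPoints(np.array(uv,float).reshape(-1,1,2),K,D).reshape(-1,2)
    d=np.c_[p,np.ones(len(p))]@T[:3,:3].T; o=T[:3,3]
    return o+d*((z-o[2])/d[:,2])[:,None]
def wproj(M,P):
    T,K,D=M; Ti=np.linalg.inv(T)
    return cv2.projectPoints(np.array(P,float).reshape(-1,1,3),cv2.Rodrigues(Ti[:3,:3])[0],Ti[:3,3],K,D)[0].reshape(-1,2)
E
python3 - <<'E'
from h import *
M=wcam(); np.save('pics/M1.npy',M[0]); print(M[0].round(3),M[1][0])
save('wrist','w1',s=1.5)
print(get_obs()['ee_pos'], wproj(M,[[.594,-.165,.15],[.576,-.214,.15]])*1.5)
E
```

```text
[[ 0.957 -0.274 -0.093  0.542]
 [-0.29  -0.908 -0.302 -0.11 ]
 [-0.002  0.316 -0.949  0.452]
 [ 0.     0.     0.     1.   ]] [312.4587613    0.         257.61480716]
[ 0.51920269 -0.18996806  0.30892236] [[490.72954433 192.60266013]
 [481.17927878 270.46795027]]
```

View pics/w1.png

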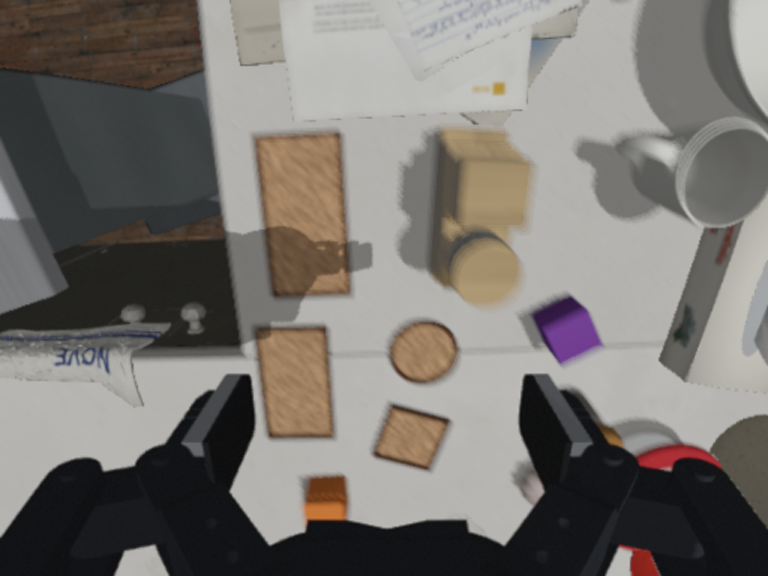

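The wrist view shows the square lid at (491,194), the round lid at (485,270), and the purple cube, mug and jar clear of the work.

```bash
python3 - <<'E'
from h import *
c,K,D=cal('wrist'); M=(np.load('pics/M1.npy'),K,D)
def f(p): return (np.array(p,float)+.5)/1.5-.5
def show(nm,p,z):
    P=wpix(M,f(p),z)[:,:2]*1000
    print(nm,'c',P.mean(0).round(1),'edges',[(np.linalg.norm(d).round(1),np.degrees(np.arctan2(d[1],d[0])).round(1)) for d in np.roll(P,-1,0)-P])
show('sq',[(457,160),(524,162),(528,228),(456,227)],.15)
im=np.load('pics/w1.npy'); h=cv2.cvtColor(im,cv2.COLOR_BGR2HSV); m=((h[:,:,1]>60)&(h[:,:,2]>150)).astype(np.uint8)
n,l,st,ce=cv2.connectedComponentsWithStats(m)
for u,v in[(491,194),(485,270)]:
    k=l[int(v/1.5),int(u/1.5)];cs,_=cv2.findContours((l==k).astype(np.uint8),0,1);q=max(cs,key=len).reshape(-1,2)
    P=(wpix(M,q,.15)[:,:2]*1000).astype(np.float32); print(h[int(v/1.5),int(u/1.5)],cv2.minAreaRect(P),cv2.minEnclosingCircle(P))
show('rd',[(450,270),(485,236),(520,268),(485,306)],.15)
show('ltray',[(255,134),(339,132),(351,294),(273,297)],.01)
show('mtray',[(257,327),(325,325),(334,437),(267,439)],.01)
show('stray',[(393,405),(450,420),(431,469),(374,454)],.01)
show('rtray',[(390,352),(424,322),(458,351),(424,382)],.01)
E
```

```text
sq c [ 594.  -166.3] edges [(np.float64(42.6), np.float64(-17.9)), (np.float64(42.8), np.float64(-98.5)), (np.float64(47.6), np.float64(162.7)), (np.float64(42.8), np.float64(74.7))]
[ 19  86 167] ((594.812744140625, -171.33839416503906), (51.841800689697266, 39.971351623535156), 71.2626724243164) ((596.89990234375, -169.9980926513672), 29.173839569091797)
[ 19  86 164] ((579.1578979492188, -218.1509552001953), (44.27459716796875, 38.87024688720703), 30.02599334716797) ((578.7012939453125, -217.28369140625), 22.51188087463379)
rd c [ 578.4 -214.5] edges [(np.float64(32.2), np.float64(29.7)), (np.float64(33.4), np.float64(-57.8)), (np.float64(35.1), np.float64(-145.6)), (np.float64(36.3), np.float64(117.6))]
ltray c [ 442.7 -162.7] edges [(np.float64(76.8), np.float64(-16.1)), (np.float64(155.4), np.float64(-104.1)), (np.float64(78.9), np.float64(165.6)), (np.float64(157.7), np.float64(75.1))]
mtray c [ 371.5 -329.7] edges [(np.float64(70.7), np.float64(-14.8)), (np.float64(137.2), np.float64(-105.2)), (np.float64(76.6), np.float64(166.0)), (np.float64(138.5), np.float64(72.3))]
stray c [ 473.  -431.1] edges [(np.float64(66.3), np.float64(-34.0)), (np.float64(69.9), np.float64(-122.4)), (np.float64(69.4), np.float64(145.1)), (np.float64(68.9), np.float64(55.1))]
rtray c [ 514.2 -331.6] edges [(np.float64(48.5), np.float64(27.6)), (np.float64(49.1), np.float64(-58.9)), (np.float64(50.5), np.float64(-150.1)), (np.float64(51.1), np.float64(118.8))]
```

To row units: -11 cm is -0.1467, 7.7 cm is 0.1027.

>>> servo_tool --pt "0.0533 0.0133 -0.0533 0" --pt "0.1027 0.0253 -0.1067 0" --pt "0.1027 0.0253 -0.1467 0" --pt "0.1027 0.0253 -0.1467 0" --pt "0.1027 0.0253 -0.1467 0" --pt "0.1027 0.0253 -0.1467 0"

```text
time: 2.32
ee_pos: [0.5928, -0.1645, 0.2017]
tcp_rot: [-179.9, 0.0, 73.3]
wrist_force: [0.4, 0.6, 0.4]
opening: 0.0857
grasp_force: 0.0
```

```bash
python3 - <<'E'
from h import *
for i in range(2):
    M=wcam(); o=get_obs(); print(o['ee_pos'],o['tcp_rot']); save('wrist','w2%d'%i,s=1.5)
np.save('pics/M2.npy',M[0]); print((wproj(M,[[.594,-.1655,.15]])+.5)*1.5-.5)
E
```

```text
[ 0.59276418 -0.16446162  0.2017482 ] [-1.79920401e+02  1.05757181e-02  7.32865562e+01]
[ 0.59316319 -0.16477135  0.20349316] [1.79908187e+02 4.87106320e-03 7.32672133e+01]
[[387.29908015 319.7520756 ]]
```

View pics/w21.png

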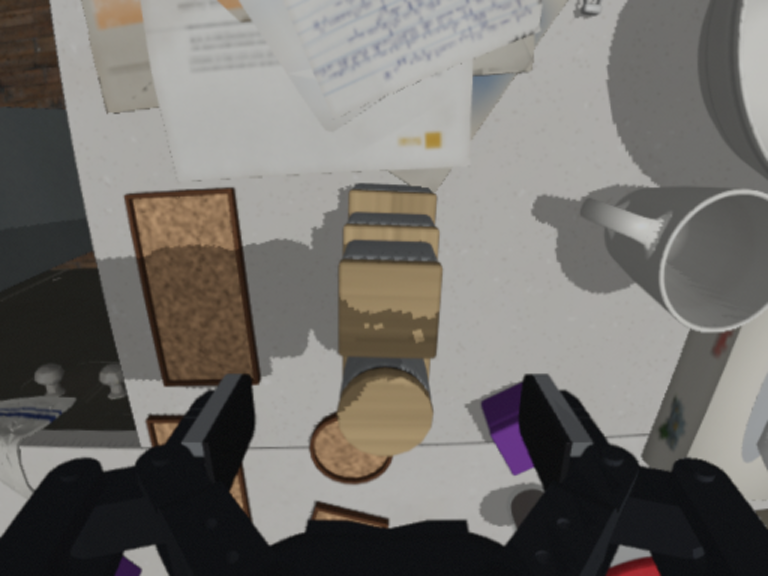

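The square lid's corners are (340,263), (441,263), (436,357) and (339,356), slightly further along the stack than my estimate. I'll refine it, and use the visible far edges of the mid and long lids.

```bash
cat > s.py <<'E'
from h import *
def f(p): return (np.array(p,float)+.5)/1.5-.5
def show(M,nm,p,z):
    P=wpix(M,f(p),z)[:,:2]*1000
    print(nm,'c',P.mean(0).round(1),'edges',[(float(np.linalg.norm(d).round(1)),float(np.degrees(np.arctan2(d[1],d[0])).round(1))) for d in np.roll(P,-1,0)-P])
E
python3 - <<'E'
from s import *
c,K,D=cal('wrist'); M=(np.load('pics/M2.npy'),K,D)
show(M,'sq',[(340,263),(441,263),(436,357),(339,356)],.15)
show(M,'rd',[(338,411),(432,411)],.15);show(M,'rd',[(385,367),(385,456)],.15)
show(M,'midfar',[(344,227),(438,226)],.10)
show(M,'longfar',[(350,188),(437,190)],.05)
show(M,'ltray',[(126,196),(234,188),(260,382),(165,386)],.01)
show(M,'ref',[(388,400),(388,200)],.1)
E
```

```text
sq c [ 595.9 -161.9] edges [(43.6, -16.8), (45.1, -107.6), (44.9, 162.6), (44.6, 70.8)]
rd c [ 579.1 -211. ] edges [(45.5, -16.8), (45.5, 163.2)]
rd c [ 578.8 -212.2] edges [(50.7, -106.9), (50.7, 73.1)]
midfar c [ 605.3 -135. ] edges [(49.8, -16.2), (49.8, 163.8)]
longfar c [ 611.2 -122.3] edges [(54.2, -18.1), (54.2, 161.9)]
ltray c [ 442.5 -159.1] edges [(81.4, -13.6), (156.4, -104.8), (81.1, 166.8), (156.9, 75.3)]
ref c [ 590.6 -178.4] edges [(119.5, 73.3), (119.5, -106.7)]
```

To row units: -9 cm is -0.12, -8.5 cm is -0.1133.

>>> servo_tool --pt "0.0027 0.0027 -0.0267 0" --pt "0.0027 0.0027 -0.06 0" --pt "0.0027 0.0027 -0.0933 0" --pt "0.0027 0.0027 -0.1133 0" --pt "0.0027 0.0027 -0.12 0" --pt "0.0027 0.0027 -0.12 0" --pt "0.0027 0.0027 -0.12 0"

```text
time: 3.0
ee_pos: [0.596, -0.163, 0.1137]
tcp_rot: [179.8, -0.0, 73.3]
wrist_force: [-0.0, 0.1, 0.5]
opening: 0.0856
grasp_force: 0.0
```

>>> servo_tool --pt "0 0 0 0" --pt "0 0 0 0" --pt "0 0 0 0" --pt "0 0 0 0" --pt "0 0 0 0" --pt "0 0 0 0" --pt "0 0 0 0" --pt "0 0 0 0" --pt "0 0 0 0" --pt "0 0 0 0" --claw 1 --force 30

```text
time: 3.83
ee_pos: [0.596, -0.1627, 0.1124]
tcp_rot: [179.9, 0.0, 73.3]
wrist_force: [-0.8, 0.4, 6.2]
opening: 0.0456
grasp_force: 31.3
```

To row units: -26.8 cm is -0.3573, -12.5 cm is -0.1667, -0.31 rad is -0.0987.

>>> servo_tool --pt "0 0 0.0133 0" --pt "0 0 0.04 0" --pt "0 0 0.08 0" --pt "0 0 0.12 0" --pt "-0.0133 -0.0267 0.1333 -0.0095" --pt "-0.0333 -0.0667 0.1333 -0.0191" --pt "-0.0533 -0.1107 0.1333 -0.0318" --pt "-0.0733 -0.1547 0.1333 -0.0446" --pt "-0.0933 -0.2 0.12 -0.0573" --pt "-0.1133 -0.2427 0.0933 -0.07" --pt "-0.1333 -0.2853 0.0667 -0.0828" --pt "-0.1507 -0.3227 0.04 -0.0923" --pt "-0.1613 -0.3467 0 -0.0987" --pt "-0.1667 -0.3573 -0.0267 -0.0987" --pt "-0.1667 -0.3573 -0.0533 -0.0987" --pt "-0.1667 -0.3573 -0.0667 -0.0987" --pt "-0.1667 -0.3573 -0.0667 -0.0987" --pt "-0.1667 -0.3573 -0.0667 -0.0987"

```text
time: 5.33
ee_pos: [0.4708, -0.4303, 0.0618]
tcp_rot: [-180.0, -0.0, 55.5]
wrist_force: [0.6, 0.8, 0.1]
opening: 0.0457
grasp_force: 30.8
```

```bash
python3 - <<'E'
from s import *
M=wcam(); np.save('pics/M3.npy',M[0]); o=get_obs(); print(o['ee_pos'],o['tcp_rot'],o['opening'])
save('wrist','w3',s=1.5)
E
```

```text
[ 0.47076023 -0.43027191  0.06184779] [-1.79984640e+02 -6.47448165e-03  5.55379896e+01] 0.045726559549562264
```

View pics/w3.png

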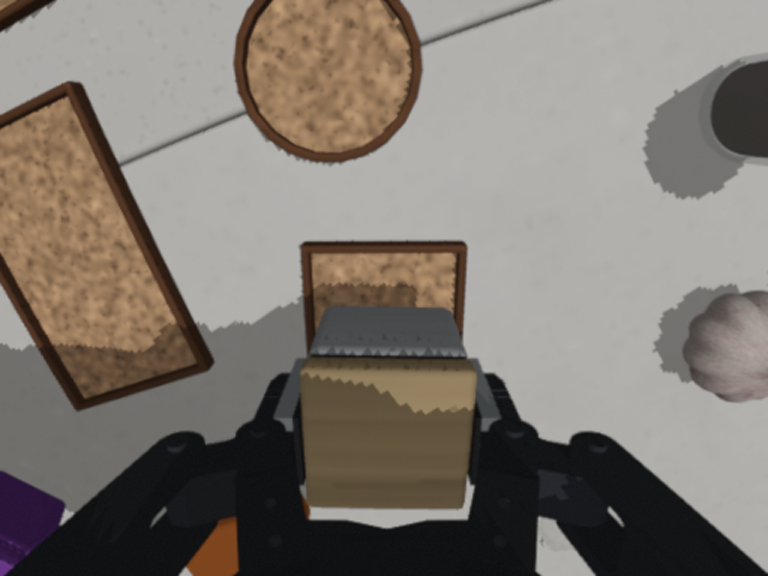

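The tray's far rim outer corners are at (301,243) and (467,242), and the tin is aligned with it. The far lid edge is at row 361.

```bash
python3 - <<'E'
from s import *
c,K,D=cal('wrist'); M=(np.load('pics/M3.npy'),K,D)
y=np.radians(55.5); e=np.array([[np.cos(y),np.sin(y)],[np.sin(y),-np.cos(y)]])
def loc(nm,p,z): print(nm,((wpix(M,f(p),z)[:,:2]-M_tcp)@e.T*1000).round(1).tolist())
M_tcp=np.array([.4708,-.4303])
loc('tray far outer corners (along,right)',[(301,243),(467,242)],.01)
loc('tin top',[(302,361),(477,361),(466,508),(308,508)],.0995)
loc('tin bottom far',[(312,352),(465,352)],.0498)
loc('round tray l/r',[(236,65),(423,62)],.01); loc('round tray bottom',[(332,162)],.01)
print(wpix(M,f([(236,65),(423,62),(332,162)]),.01).round(4))
print(wpix(M,f([(72,84),(213,366),(79,408)]),.01).round(4))
E
```

```text
tray far outer corners (along,right) [[35.5, -35.5], [35.9, 34.7]]
tin top [[26.6, -20.1], [26.6, 23.2], [-20.3, 23.4], [-20.4, -21.5]]
tin bottom far [[4.3, -26.3], [4.3, 29.2]]
round tray l/r [[106.1, -57.3], [106.4, 14.6]]
round tray bottom [[68.8, -21.2]]
[[ 0.4836 -0.3104  0.01  ]
 [ 0.5431 -0.3509  0.01  ]
 [ 0.4923 -0.3615  0.01  ]]
[[ 0.4249 -0.2753  0.01  ]
 [ 0.3913 -0.4038  0.01  ]
 [ 0.3169 -0.3831  0.01  ]]
```

To row units: -4.4 cm is -0.0587, -4.3 cm is -0.0573.

>>> servo_tool --pt "-0.0013 -0.0027 -0.0133 0" --pt "-0.0013 -0.0027 -0.0267 0" --pt "-0.0013 -0.0027 -0.04 0" --pt "-0.0013 -0.0027 -0.048 0" --pt "-0.0013 -0.0027 -0.0533 0" --pt "-0.0013 -0.0027 -0.056 0" --pt "-0.0013 -0.0027 -0.0573 0" --pt "-0.0013 -0.0027 -0.0587 0" --pt "-0.0013 -0.0027 -0.0587 0" --pt "-0.0013 -0.0027 -0.0587 0"

```text
time: 6.22
ee_pos: [0.4697, -0.4327, 0.0177]
tcp_rot: [180.0, 0.0, 55.5]
wrist_force: [-0.1, -0.5, -1.1]
opening: 0.0459
grasp_force: 30.8
```

To row units: -0.1 cm is -0.0013, -0.05 cm is -0.0007.

>>> servo_tool --pt "0 0 -0.0007 0" --pt "0 0 -0.0013 0" --pt "0 0 -0.0013 0" --pt "0 0 -0.0013 0"

```text
time: 6.55
ee_pos: [0.4697, -0.4327, 0.0165]
tcp_rot: [180.0, 0.0, 55.5]
wrist_force: [0.4, -0.4, -0.3]
opening: 0.0457
grasp_force: 30.9
```

To row units: -0.1 cm is -0.0013, -0.05 cm is -0.0007.

>>> servo_tool --pt "0 0 -0.0007 0" --pt "0 0 -0.0013 0" --pt "0 0 -0.0013 0" --pt "0 0 -0.0013 0"

```text
time: 6.88
ee_pos: [0.4696, -0.4327, 0.0164]
tcp_rot: [179.9, 0.0, 55.5]
wrist_force: [-1.8, 2.1, 7.2]
opening: 0.0458
grasp_force: 31.7
```

To row units: 22.1 cm is 0.2947, 10.8 cm is 0.144, 0.31 rad is 0.0987.

>>> servo_tool --pt "0 0 0 0" --pt "0 0 0 0" --pt "0 0 0 0" --pt "0 0 0 0" --pt "0 0 0 0" --pt "0 0 0 0" --pt "0 0 0.0133 0" --pt "0 0 0.04 0" --pt "0 0 0.08 0" --pt "0 0 0.1267 0" --pt "0 0 0.1733 0" --pt "0.0133 0.0267 0.2133 0.0095" --pt "0.04 0.08 0.2533 0.0318" --pt "0.0667 0.1333 0.2667 0.0541" --pt "0.0933 0.1867 0.2667 0.0732" --pt "0.12 0.24 0.2667 0.0923" --pt "0.1387 0.28 0.2667 0.0987" --pt "0.144 0.2947 0.2533 0.0987" --pt "0.144 0.2947 0.2533 0.0987" --pt "0.144 0.2947 0.2533 0.0987" --claw 0

```text
time: 8.55
ee_pos: [0.5778, -0.2101, 0.2055]
tcp_rot: [-180.0, 0.0, 73.4]
wrist_force: [0.1, -0.5, -0.0]
opening: 0.0856
grasp_force: 0.0
```

```bash
python3 - <<'E'
from s import *
M=wcam(); np.save('pics/M4.npy',M[0]); o=get_obs(); print(o['ee_pos'],o['tcp_rot'],o['opening'])
save('wrist','w4',s=1.5)
E
```

```text
[ 0.57779896 -0.2101119   0.20553785] [-1.79981288e+02  4.42029082e-03  7.34219710e+01] 0.085569674674749
```

View pics/w4.png

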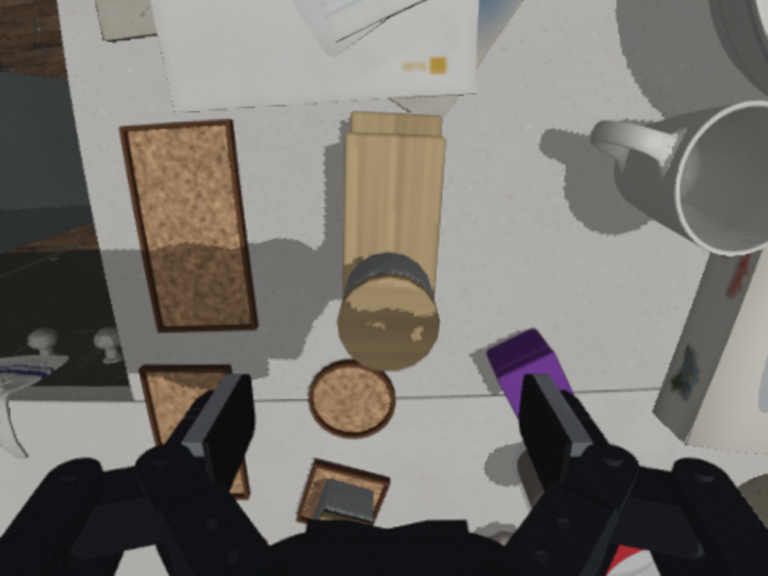

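The square tin sits in its tray at (347,500). The round lid's centre is at (389,321).

```bash
python3 - <<'E'
from s import *
c,K,D=cal('wrist'); M=(np.load('pics/M4.npy'),K,D)
show(M,'rd',[(338,322),(440,322)],.15); show(M,'rd',[(389,272),(389,370)],.15)
show(M,'midfar',[(346,136),(445,138)],.10)
show(M,'longfar',[(352,113),(441,116)],.05)
E
```

```text
rd c [ 578.7 -212.9] edges [(46.4, -16.6), (46.4, 163.4)]
rd c [ 578.6 -213.3] edges [(48.3, -106.5), (48.3, 73.5)]
midfar c [ 604.8 -137.1] edges [(50.1, -17.7), (50.1, 162.3)]
longfar c [ 609.7 -125.5] edges [(53.6, -18.4), (53.6, 161.6)]
```

To row units: -9.4 cm is -0.1253, -8.8 cm is -0.1173.

>>> servo_tool --pt "0.0013 -0.0027 -0.0267 0" --pt "0.0013 -0.0027 -0.06 0" --pt "0.0013 -0.0027 -0.0933 0" --pt "0.0013 -0.0027 -0.1173 0" --pt "0.0013 -0.0027 -0.1253 0" --pt "0.0013 -0.0027 -0.1253 0" --pt "0.0013 -0.0027 -0.1253 0"

```text
time: 9.18
ee_pos: [0.5785, -0.2145, 0.1125]
tcp_rot: [179.9, 0.0, 73.2]
wrist_force: [0.7, 0.3, 0.7]
opening: 0.0856
grasp_force: 0.0
```

>>> servo_tool --pt "0 0 0 0" --pt "0 0 0 0" --pt "0 0 0 0" --pt "0 0 0 0" --pt "0 0 0 0" --pt "0 0 0 0" --pt "0 0 0 0" --pt "0 0 0 0" --pt "0 0 0 0" --pt "0 0 0 0" --claw 1 --force 35

```text
time: 10.02
ee_pos: [0.5788, -0.2138, 0.1125]
tcp_rot: [179.9, 0.0, 73.3]
wrist_force: [-1.2, 0.2, 6.4]
opening: 0.0475
grasp_force: 36.2
```

To row units: -11.8 cm is -0.1573, -6.6 cm is -0.088.

>>> servo_tool --pt "0 0 0.0133 0" --pt "0 0 0.04 0" --pt "0 0 0.08 0" --pt "-0.0067 -0.012 0.1067 0" --pt "-0.02 -0.036 0.1133 0" --pt "-0.036 -0.0667 0.1133 0" --pt "-0.056 -0.1 0.1067 0" --pt "-0.0733 -0.1307 0.08 0" --pt "-0.084 -0.1507 0.04 0" --pt "-0.088 -0.1573 0 0" --pt "-0.088 -0.1573 -0.0333 0" --pt "-0.088 -0.1573 -0.0667 0" --pt "-0.088 -0.1573 -0.0933 0" --pt "-0.088 -0.1573 -0.1133 0" --pt "-0.088 -0.1573 -0.1213 0" --pt "-0.088 -0.1573 -0.124 0" --pt "-0.088 -0.1573 -0.1253 0" --pt "-0.088 -0.1573 -0.1253 0"

```text
time: 11.52
ee_pos: [0.5131, -0.3319, 0.0185]
tcp_rot: [179.9, 0.0, 73.3]
wrist_force: [0.1, -0.6, -1.1]
opening: 0.0475
grasp_force: 36.4
```

```bash
python3 - <<'E'
from s import *
M=wcam(); np.save('pics/M5.npy',M[0]); o=get_obs(); print(o['ee_pos'],o['tcp_rot'],o['opening'])
save('wrist','w5',s=1.5)
E
```

```text
[ 0.51311109 -0.33190174  0.01846813] [1.79919386e+02 2.32292897e-02 7.32744451e+01] 0.04750997580710301
```

View pics/w5.png

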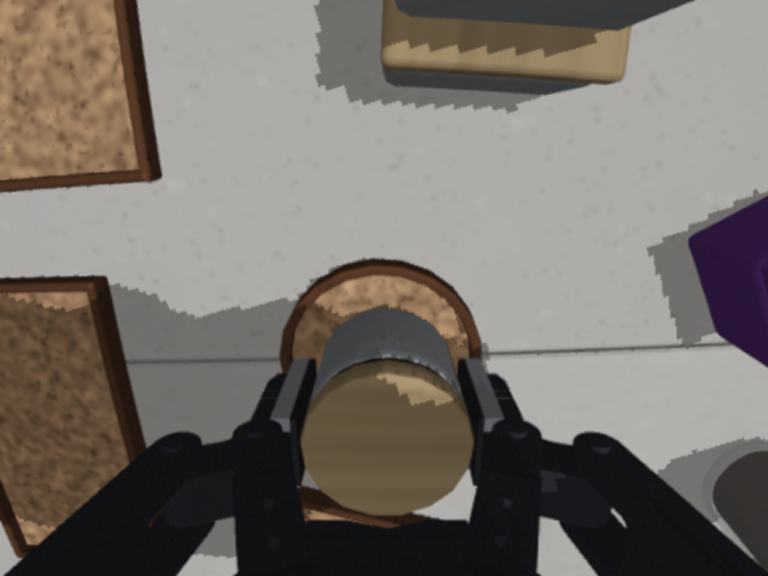

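The round tin is centred over its tray, with rim visible all round: top at (381,260), sides at 281 and 481. I'll lower and release.

To row units: -0.2 cm is -0.0027, -0.15 cm is -0.002.

>>> servo_tool --pt "0 0 -0.0013 0" --pt "0 0 -0.002 0" --pt "0 0 -0.0027 0" --pt "0 0 -0.0027 0" --pt "0 0 -0.0027 0"

```text
time: 11.98
ee_pos: [0.513, -0.3318, 0.0166]
tcp_rot: [179.9, 0.0, 73.3]
wrist_force: [-1.5, 0.8, 5.6]
opening: 0.0471
grasp_force: 36.9
```

```bash
python3 - <<'E'
from s import *
c,K,D=cal('wrist'); M=(np.load('pics/M5.npy'),K,D)
show(M,'tray lr',[(281,350),(481,350)],.01); print(wpix(M,f([(381,260)]),.01))
show(M,'longnear',[(382,66),(625,82)],.05)
E
```

```text
tray lr c [ 513.8 -325.2] edges [(71.0, -16.8), (71.0, 163.2)]
[[ 0.52343799 -0.29364331  0.01      ]]
longnear c [ 565.7 -250.5] edges [(54.3, -19.2), (54.3, 160.8)]
```

To row units: 15 cm is 0.2, 14.2 cm is 0.1893.

>>> servo_tool --pt "0 0 0 0" --pt "0 0 0 0" --pt "0 0 0 0" --pt "0 0 0 0" --pt "0 0 0 0" --pt "0 0 0 0" --pt "0 0 0.0133 0" --pt "0 0 0.04 0" --pt "0 0 0.08 0" --pt "0 0 0.1267 0" --pt "0 0 0.16 0" --pt "0.0067 0.0133 0.1867 0" --pt "0.0267 0.0533 0.2 0" --pt "0.0493 0.0933 0.2 0" --pt "0.072 0.136 0.2 0" --pt "0.0907 0.1733 0.2 0" --pt "0.0987 0.1893 0.2 0" --pt "0.0987 0.1893 0.2 0" --pt "0.0987 0.1893 0.2 0" --pt "0.0987 0.1893 0.2 0" --claw 0

```text
time: 13.65
ee_pos: [0.5862, -0.1904, 0.1656]
tcp_rot: [180.0, 0.0, 73.2]
wrist_force: [0.3, -1.2, -0.3]
opening: 0.0854
grasp_force: 0.0
```

```bash
python3 - <<'E'
from s import *
M=wcam(); np.save('pics/M6.npy',M[0]); o=get_obs(); print(o['ee_pos'],o['tcp_rot'],o['opening'])
save('wrist','w6',s=1.5)
E
```

```text
[ 0.58617063 -0.19038768  0.16561024] [1.79992853e+02 1.93828755e-02 7.32429828e+01] 0.08539442285749738
```

View pics/w6.png

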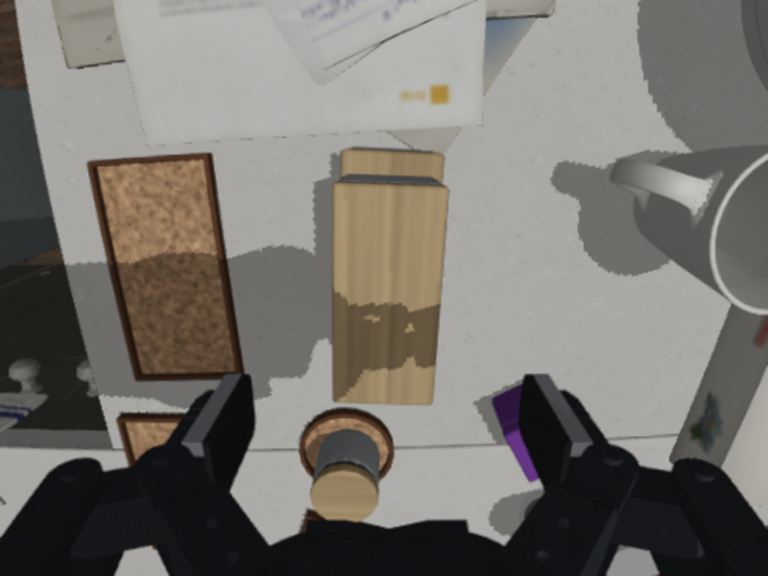

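The round tin stands in its tray. The mid lid's corners are (333,183), (447,187), (433,405) and (333,402).

```bash
python3 - <<'E'
from s import *
c,K,D=cal('wrist'); M=(np.load('pics/M6.npy'),K,D)
show(M,'mid',[(333,183),(447,187),(433,405),(333,402)],.10)
show(M,'longfar',[(341,150),(444,152)],.05)
show(M,'ltray',[(89,160),(211,153),(243,378),(137,381)],.01)
E
```

```text
mid c [ 587.5 -187.6] edges [(49.8, -18.8), (109.8, -108.2), (51.1, 161.3), (109.9, 71.1)]
longfar c [ 610.  -124.1] edges [(54.7, -17.9), (54.7, 162.1)]
ltray c [ 442.5 -159.3] edges [(81.1, -15.2), (157.4, -104.9), (80.8, 166.0), (159.1, 75.2)]
```

To row units: -10.4 cm is -0.1387, -9.5 cm is -0.1267, -0.01 rad is -0.0032.

>>> servo_tool --pt "0.0013 0.0027 -0.0267 -0.0032" --pt "0.0013 0.0027 -0.06 -0.0032" --pt "0.0013 0.0027 -0.0933 -0.0032" --pt "0.0013 0.0027 -0.1267 -0.0032" --pt "0.0013 0.0027 -0.1387 -0.0032" --pt "0.0013 0.0027 -0.1387 -0.0032" --pt "0.0013 0.0027 -0.1387 -0.0032"

```text
time: 14.28
ee_pos: [0.5873, -0.1883, 0.062]
tcp_rot: [180.0, 0.0, 72.6]
wrist_force: [-0.2, -1.2, 0.5]
opening: 0.0854
grasp_force: 0.0
```

>>> servo_tool --pt "0 0 0 0" --pt "0 0 0 0" --pt "0 0 0 0" --pt "0 0 0 0" --pt "0 0 0 0" --pt "0 0 0 0" --pt "0 0 0 0" --pt "0 0 0 0" --pt "0 0 0 0" --pt "0 0 0 0" --claw 1 --force 50

```text
time: 15.12
ee_pos: [0.5881, -0.1879, 0.0631]
tcp_rot: [179.9, 0.0, 72.7]
wrist_force: [-2.5, -0.2, 6.8]
opening: 0.0516
grasp_force: 53.0
```

To row units: -21.8 cm is -0.2907, -14.2 cm is -0.1893, 0.04 rad is 0.0127.

>>> servo_tool --pt "0 0 0.0067 0" --pt "0 0 0.0267 0" --pt "0 0 0.06 0" --pt "0 0 0.1 0" --pt "-0.0133 -0.0093 0.12 0" --pt "-0.04 -0.0267 0.12 0" --pt "-0.08 -0.0533 0.12 0.0032" --pt "-0.12 -0.08 0.12 0.0064" --pt "-0.16 -0.1053 0.12 0.0095" --pt "-0.2 -0.1307 0.1133 0.0127" --pt "-0.24 -0.156 0.0867 0.0127" --pt "-0.2707 -0.176 0.0533 0.0127" --pt "-0.2867 -0.1867 0.02 0.0127" --pt "-0.2907 -0.1893 -0.0067 0.0127" --pt "-0.2907 -0.1893 -0.02 0.0127" --pt "-0.2907 -0.1893 -0.02 0.0127" --pt "-0.2907 -0.1893 -0.02 0.0127"

```text
time: 16.53
ee_pos: [0.37, -0.3294, 0.0469]
tcp_rot: [180.0, -0.0, 75.0]
wrist_force: [0.2, -0.1, -2.0]
opening: 0.0517
grasp_force: 52.8
```

```bash
python3 - <<'E'
from s import *
M=wcam(); np.save('pics/M7.npy',M[0]); o=get_obs(); print(o['ee_pos'],o['tcp_rot'],o['opening'])
save('wrist','w7',s=1.5)
E
```

```text
[ 0.37002413 -0.32941397  0.04689179] [ 1.79992941e+02 -5.17177367e-03  7.50189153e+01] 0.05168769229614341
```

View pics/w7.png

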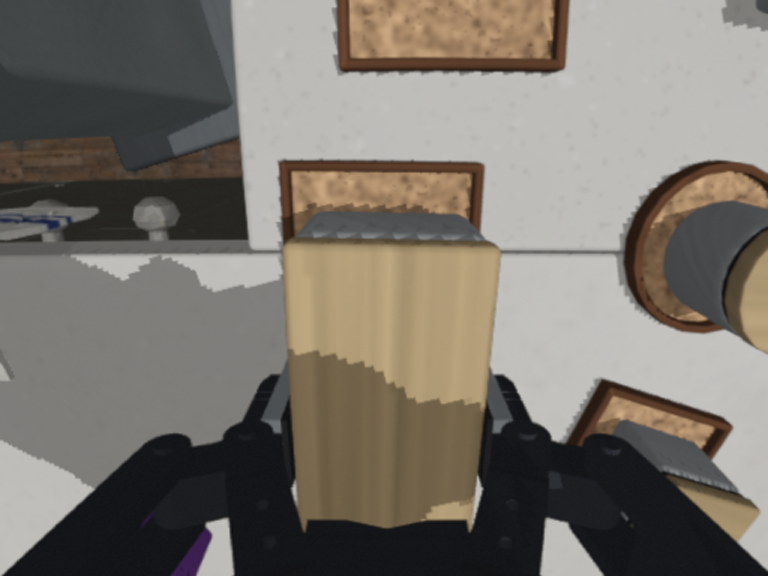

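```bash
python3 - <<'E'
from s import *
c,K,D=cal('wrist'); M=(np.load('pics/M7.npy'),K,D)
y=np.radians(75); e=np.array([[np.cos(y),np.sin(y)],[np.sin(y),-np.cos(y)]]); t=np.array([.370,-.3292])
def loc(nm,p,z): print(nm,((wpix(M,f(p),z)[:,:2]-t)@e.T*1000).round(1).tolist())
loc('tray far',[(280,162),(483,165)],.01); loc('tin top far',[(285,243),(499,246)],.085); loc('tin bot far',[(301,238),(480,240)],.035)
loc('ltray near outer',[(341,71),(564,69)],.01)
print(wpix(M,f([(341,71),(564,69)]),.01))
E
```

```text
tray far [[69.5, -38.9], [68.3, 36.6]]
tin top far [[56.1, -22.1], [55.4, 26.3]]
tin bot far [[46.1, -27.9], [45.4, 32.0]]
ltray near outer [[101.0, -15.4], [102.5, 64.1]]
[[ 0.38129326 -0.22768566  0.01      ]
 [ 0.45843449 -0.24678244  0.01      ]]
```

To row units: -3.1 cm is -0.0413, -3.05 cm is -0.0407.

>>> servo_tool --pt "-0.0013 0 -0.0107 0" --pt "-0.0027 0.0013 -0.0213 0" --pt "-0.0027 0.0013 -0.0307 0" --pt "-0.0027 0.0013 -0.036 0" --pt "-0.0027 0.0013 -0.0387 0" --pt "-0.0027 0.0013 -0.04 0" --pt "-0.0027 0.0013 -0.0407 0" --pt "-0.0027 0.0013 -0.0413 0" --pt "-0.0027 0.0013 -0.0413 0" --pt "-0.0027 0.0013 -0.0413 0"

```text
time: 17.42
ee_pos: [0.3673, -0.3281, 0.0171]
tcp_rot: [-180.0, -0.0, 75.0]
wrist_force: [-8.7, 9.3, 18.4]
opening: 0.0516
grasp_force: 54.7
```

To row units: 22 cm is 0.2933, 21 cm is 0.28, -0.03 rad is -0.0095.

>>> servo_tool --pt "0 0 0 0" --pt "0 0 0 0" --pt "0 0 0 0" --pt "0 0 0 0" --pt "0 0 0 0" --pt "0 0 0 0" --pt "0 0 0.0133 0" --pt "0 0 0.04 0" --pt "0 0 0.08 0" --pt "0.0133 0.0093 0.12 0" --pt "0.0467 0.0293 0.16 0" --pt "0.0867 0.0547 0.1733 0" --pt "0.1267 0.08 0.1733 -0.0064" --pt "0.1667 0.1053 0.1733 -0.0095" --pt "0.2067 0.1307 0.1733 -0.0127" --pt "0.2467 0.156 0.1733 -0.0127" --pt "0.28 0.1787 0.16 -0.0127" --pt "0.2933 0.1867 0.1467 -0.0127" --pt "0.2933 0.1867 0.1467 -0.0127" --pt "0.2933 0.1867 0.1467 -0.0127" --claw 0

```text
time: 19.08
ee_pos: [0.587, -0.1884, 0.1247]
tcp_rot: [-179.9, 0.0, 72.8]
wrist_force: [-0.4, -1.9, -0.4]
opening: 0.0854
grasp_force: 0.0
```

```bash
python3 - <<'E'
from s import *
M=wcam(); np.save('pics/M8.npy',M[0]); o=get_obs(); print(o['ee_pos'],o['tcp_rot'],o['opening'])
save('wrist','w8',s=1.5)
E
```

```text
[ 0.58696049 -0.18837476  0.12466321] [-1.79883530e+02  1.51307986e-02  7.27507401e+01] 0.0853594921230357
```

View pics/w8.png

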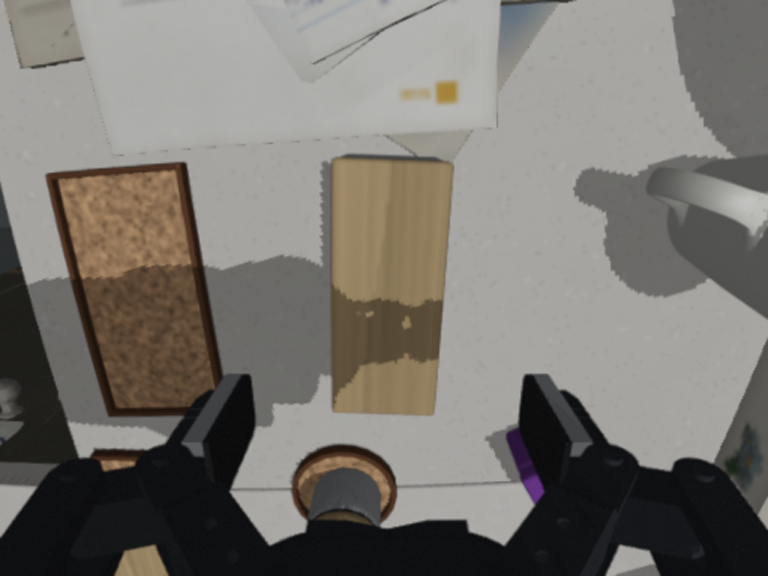

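The long tin lies free. Its lid corners are (332,158), (453,162), (434,415) and (332,412), and nothing stands beside it.

```bash
python3 - <<'E'
from s import *
c,K,D=cal('wrist'); M=(np.load('pics/M8.npy'),K,D)
show(M,'long',[(332,158),(453,162),(434,415),(332,412)],.05)
show(M,'ltray',[(46,174),(186,163),(223,410),(109,415)],.01)
E
```

```text
long c [ 588.4 -186.6] edges [(54.3, -19.1), (132.1, -109.2), (54.9, 160.9), (132.1, 70.6)]
ltray c [ 442.1 -158.5] edges [(83.4, -14.7), (154.4, -106.1), (79.2, 167.2), (157.0, 75.5)]
```

To row units: -11.3 cm is -0.1507, -11 cm is -0.1467, -0.02 rad is -0.0064.

>>> servo_tool --pt "0.0013 0.0013 -0.0267 -0.0064" --pt "0.0013 0.0013 -0.06 -0.0064" --pt "0.0013 0.0013 -0.0933 -0.0064" --pt "0.0013 0.0013 -0.1267 -0.0064" --pt "0.0013 0.0013 -0.1467 -0.0064" --pt "0.0013 0.0013 -0.1507 -0.0064" --pt "0.0013 0.0013 -0.1507 -0.0064" --pt "0.0013 0.0013 -0.1507 -0.0064"

```text
time: 19.8
ee_pos: [0.5887, -0.1885, 0.0141]
tcp_rot: [179.9, 0.0, 71.5]
wrist_force: [-1.0, -0.4, 0.5]
opening: 0.0854
grasp_force: 0.0
```

>>> servo_tool --pt "0 0 0 0" --pt "0 0 0 0" --pt "0 0 0 0" --pt "0 0 0 0" --pt "0 0 0 0" --pt "0 0 0 0" --pt "0 0 0 0" --pt "0 0 0 0" --pt "0 0 0 0" --pt "0 0 0 0" --claw 1 --force 60

```text
time: 20.63
ee_pos: [0.5892, -0.1879, 0.0139]
tcp_rot: [179.9, 0.0, 71.5]
wrist_force: [-1.4, -0.5, 7.0]
opening: 0.0553
grasp_force: 65.3
```

To row units: -14.8 cm is -0.1973, 2.7 cm is 0.036, 0.063 rad is 0.0201.

>>> servo_tool --pt "0 0 0.0067 0" --pt "0 0 0.02 0" --pt "0 0 0.0467 0" --pt "0 0 0.0733 0" --pt "-0.0133 0.0027 0.08 0.0032" --pt "-0.04 0.008 0.08 0.0064" --pt "-0.0733 0.0133 0.08 0.0095" --pt "-0.1067 0.02 0.08 0.0127" --pt "-0.14 0.0253 0.08 0.0159" --pt "-0.1707 0.0307 0.0733 0.0191" --pt "-0.1893 0.0347 0.06 0.0201" --pt "-0.1973 0.036 0.0467 0.0201" --pt "-0.1973 0.036 0.04 0.0201" --pt "-0.1973 0.036 0.04 0.0201" --pt "-0.1973 0.036 0.04 0.0201"

```text
time: 21.88
ee_pos: [0.4411, -0.1607, 0.0428]
tcp_rot: [180.0, 0.0, 75.2]
wrist_force: [0.8, -0.2, -1.8]
opening: 0.055
grasp_force: 64.5
```

```bash
python3 - <<'E'
from s import *
M=wcam(); np.save('pics/M9.npy',M[0]); o=get_obs(); print(o['ee_pos'],o['tcp_rot'],o['opening'])
save('wrist','w9',s=1.5)
E
```

```text
[ 0.44110131 -0.16071273  0.04283215] [1.79969826e+02 8.07884381e-04 7.51641927e+01] 0.054999373404576744
```

View pics/w9.png

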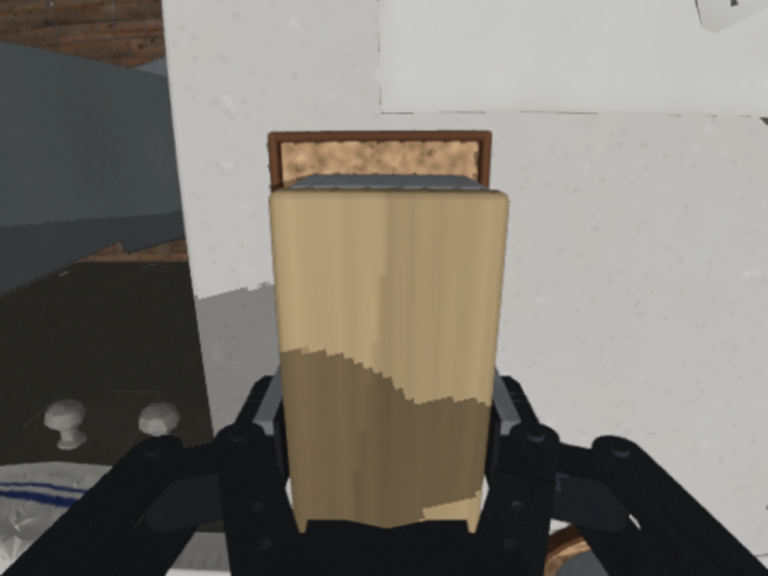

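The tin is over the long tray and parallel to it. The tray's far outer corners are (268,133) and (492,131); the lid's far corners are (271,193) and (508,195).

```bash
python3 - <<'E'
from s import *
c,K,D=cal('wrist'); M=(np.load('pics/M9.npy'),K,D)
y=np.radians(75.16); e=np.array([[np.cos(y),np.sin(y)],[np.sin(y),-np.cos(y)]]); t=np.array([.441,-.1605])
def loc(nm,p,z): print(nm,((wpix(M,f(p),z)[:,:2]-t)@e.T*1000).round(1).tolist())
loc('tray far',[(268,133),(492,131)],.01); loc('tin top far',[(271,193),(508,195)],.080)
E
```

```text
tray far [[80.0, -41.6], [80.5, 38.5]]
tin top far [[67.3, -24.7], [66.8, 27.8]]
```

To row units: -2.55 cm is -0.034, -2.5 cm is -0.0333.

>>> servo_tool --pt "-0.0013 0 -0.008 0" --pt "-0.0027 0.0013 -0.016 0" --pt "-0.004 0.0013 -0.024 0" --pt "-0.004 0.0013 -0.0293 0" --pt "-0.004 0.0013 -0.032 0" --pt "-0.004 0.0013 -0.0333 0" --pt "-0.004 0.0013 -0.034 0" --pt "-0.004 0.0013 -0.034 0" --pt "-0.004 0.0013 -0.034 0"

```text
time: 22.68
ee_pos: [0.437, -0.1594, 0.0179]
tcp_rot: [-180.0, -0.0, 75.2]
wrist_force: [-9.2, 2.4, 13.0]
opening: 0.0552
grasp_force: 66.3
```

To row units: 24 cm is 0.32, 23 cm is 0.3067, 0.55 rad is 0.1751.

>>> servo_tool --pt "0 0 0 0" --pt "0 0 0 0" --pt "0 0 0 0" --pt "0 0 0 0" --pt "0 0 0 0" --pt "0 0 0 0" --pt "0 0 0.0133 0" --pt "0 0 0.04 0" --pt "0 0 0.08 0" --pt "0 0 0.1267 0" --pt "0 0 0.1733 0" --pt "0 0.0267 0.2267 0" --pt "-0.0133 0.0667 0.2667 0.0318" --pt "-0.0267 0.1067 0.2933 0.0637" --pt "-0.0533 0.16 0.2933 0.0955" --pt "-0.08 0.2133 0.2933 0.1273" --pt "-0.1067 0.2667 0.2933 0.1592" --pt "-0.1333 0.3067 0.2933 0.1751" --pt "-0.1333 0.32 0.2933 0.1751" --pt "-0.1333 0.32 0.2933 0.1751" --claw 0

```text
time: 24.35
ee_pos: [0.3364, 0.0827, 0.2379]
tcp_rot: [179.9, -0.0, 106.9]
wrist_force: [0.5, -1.3, 0.2]
opening: 0.0852
grasp_force: 0.0
```

```bash
python3 - <<'E'
from s import *
o=get_obs(); print(o['time'],o['ee_pos'],o['opening'])
save('top','top1',crop=(150,60,350,290),s=2.6)
E
```

```text
24.35 [0.33643107 0.08265763 0.23791824] 0.08519046907208597
```

View pics/top1.png

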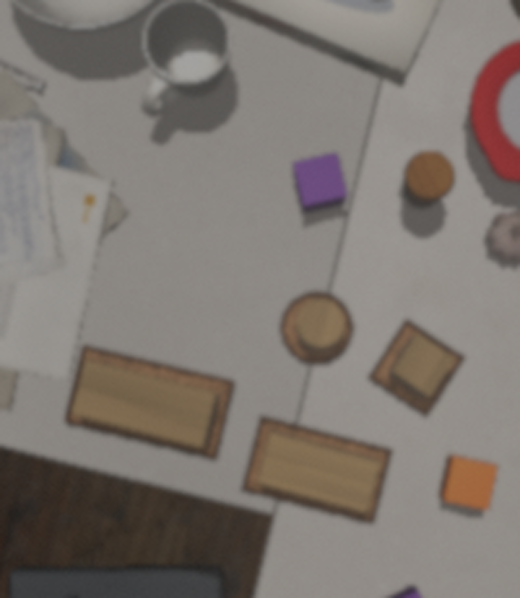

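All four tins sit inside their trays: long (150,400), mid (317,470), round (320,325) and square (420,366). The contact heights match the 4 mm tray floor, and the mug and jar have not moved.

```bash
python3 -c "
from workcell import *
print(job_done())"
```

```text
the job is handed in; nothing more can be done
None
```

I took the stack apart in the order asked (square, round, middle, long), set each tin in its matching tray, and handed the job in at about 24 s; the last picture shows all four inside their rims and the mug and jar unmoved.

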